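# Shut the airtight biscuit box by the bed

## Robot

A 7-joint arm with a two-finger parallel gripper is mounted at the origin on the work surface. World frame = base frame: x ahead of the robot, y to its left, z up, the work surface at z = 0. Lengths are in mm, angles in rad, forces in N, time in s.
With the tool pointing down it reaches from about 400 to 875 mm from the base axis. Payload 4.4 kg.
Tool frame: the origin (TCP) lies midway between the tips of the shut fingers; the grasp point (between the pads) lies 19 mm behind it; z points along the fingers, y is the line along which they close (so a half turn about z gives the same grasp; the last joint's range is limited). The gripper opens to 85 mm and grips with 20 to 120 N. Pads are 22 mm wide; open, the fingers measure 114 mm over their backs; the gripper's body (76 mm by 85 mm) begins 54 mm behind the grasp point. The pads swing forward as they close: fully open they stand 13 mm farther back than shut.
Start: joints at [-1.254, 0.628, 0.038, 1.517, -0.027, 0.996, -0.02], TCP at [242.765, 602.978, 231.313] pointing down, gripper open.
Joint ranges: [-3.06, 3.06], [-0.37, 2.12], [-1.25, 1.32], [0.18, 2.47], [-1.1, 4.24], [0.23, 1.98], [-2.94, 2.94]. Speed limits (rad/s): [2.57, 2.57, 3.14, 3.14, 3.14, 3.14, 3.14].

## Interface

Orientations are given as a unit quaternion [w, x, y, z].
In Python, from workcell import * gives the robot as it stands. The module is installed in compiled form; this text tells all that it offers.
- The arm moves only by the shell command python3 -m creep 'ROWS'. ROWS is JSON, a list of rows, each a list of 7 numbers: the shift along the tool's x, y, z scaled (see below), then the turn, a rotation vector about the tool's x, y, z scaled (see below), then the opening, from -1 (shut) to 1 (fully open). In form: [[x, y, z, wx, wy, wz, jaw], ...]. A call has exactly 5 rows; each row is the pose to reach, as a shift and turn from the pose commanded when the call began, along the tool's axes at that moment; what a row does not reach only later rows make up. The controller multiplies each number of a shift by 0.1 m and each number of a turn by 90 degrees. A row lasts 1/12 s, in which the tool goes at most 41.7 mm and 7.16 degrees, less where a joint would pass 70% of its speed; a pose out of reach is approached as far as the arm can. A call with a number of a shift or a turn outside -1 to 1 is refused whole. A call with a gripper value outside its range is refused whole. The fingers move at their own pace and stop on an object; the grip force is fixed at half the most. Time passes only in rows, so rows that repeat a pose let the fingers close, or fill a call up. It gives the time, the measured TCP pose, the force, the opening and the grip force at its end, in the units of the state.
- read_state(): the state, without advancing time (a new reading comes with each control period).
- read_camera(name): name is "side" or "top"; returns a dict with "pixels" (400x640x3 uint8, red, green, blue), "fov_y" (degrees; the focal length in pixels is half the picture's height over the tangent of half this angle, whatever the lens; pixels are square), "cx", "cy" (the principal point, pixels), "distortion" ([k1, k2, p1, p2, k3] as OpenCV has them; the pictures are not rectified), "world_from_camera" (4x4, takes a point from camera to world coordinates). Camera axes: x right, y up, looking along -z (the intrinsics and any distortion apply to the point x, -y, -z); pixel columns grow to the right and rows downward; lengths in mm; the calibration is good to about 2 mm. A picture is of the moment at which its call begins. There is no depth.
- hand_in(): hands the job in; it is judged then, once.
Trained networks look in a picture, given as the dict that the camera call returned (one of the last four; its "shot" number tells which), for a name from the list of things; names that differ only in an ending like _2 or _b are one class to them, and where a whole thing is asked for, a point or a joint stands for the part that bears it (a point fixed in the world has none). Each returns a list of dicts, best first, with "p" (0 to 1); they miss things now and then, are a little off and sometimes report something else, mostly with a low value. They report only what shows in the picture. A call takes as long as a camera call.
- cut_out(picture, query): "pixels" (400x640 bool, what is visible of it) and "box" ([left, top, width, height] in pixels, round what is visible of it).
The state is a dict: "clock": time; "joint_positions": joint angles; "dq": joint speeds; "tau": joint torques, N m; "eef_pos": TCP position; "tool_rot": TCP orientation; "contact_force": force on the tool from outside, world axes, zero at the start; "ft_torque": the same for the moment, N m; "gripper_width": opening from 0.0 (shut) to 1.0 (fully open); "finger_force": force on a finger pad.
Only numpy, scipy, OpenCV 4.12 (cv2) and the standard library are available. Lean on these libraries where they do the work, as an engineer would, in place of code of your own. Each camera call takes 0.05 s, during which the arm holds its last target. There are 200 camera calls.

## Task

Bedtime: shut the larger of the two open storage boxes on the bedside table, the one with the biscuits, so that they stay crisp. Swing its bamboo lid down and press it against the springy rubber seal until the catch at the front snaps over the lid and keeps it shut by itself. Leave the smaller box open just as it is.

Things in the scene. Friction and masses are not known exactly. Their poses are not given: they have to be found in the camera images.
- bigbox_lid (a joint): Lid angle of the larger box, rad: 0 is hard shut, grows as the front edge rises (starts 0.5 to 1.0; the stiff hinge holds it there, 1 N at the edge moves it). Below 0.12 a tab rides on the sprung catch, below 0.043 the seal pushes back too: up to about 15 N at the pad. The catch snaps in at about 0.009 and then holds the lid at about 0.01; let go earlier, it springs up to about 0.04.
- bigbox_lid_pad (a point): Top centre of the round wooden press pad (28 mm across) on the larger box's bamboo lid (160 mm hinge to front, 150 mm wide, 12 mm thick), midway across, 35 mm back from the front edge. Lid axes: x front to hinge, y along the hinge, z out of the upper face. The steel catch stands 5 to 20 mm beyond the front edge, up to 12 mm above the shut lid: press on the pad, not the catch.
- bigbox_hinge (a point): Middle of the hinge axis of the larger box (grey plastic, 160 mm front to back, 150 wide, 75 tall, fixed to the table), on its rear upper edge, 76 mm above the table. Box axes: x front to rear, y along the hinge, z up. With the lid open by angle a the pad lies at (-0.125 cos a + 0.014 sin a, 0, 0.125 sin a + 0.014 cos a) m from here.
- smallbox_lid_pad (a point): Top centre of the press pad on the lid of the smaller box (100 mm front to back, 90 wide, 55 tall, otherwise built alike; pad 35 mm back from the lid's front edge). Its lid stands open 0.5 to 0.9 rad and must stay as it is.

How it is judged (in metres and radians):
At the end, for the whole second after the job is handed in: The larger box's lid stays shut by its catch (hinge angle under 0.022 rad, about 3.5 mm at the front edge), with nothing pressing on it, and the smaller box's lid is within 15 mm of where it was (value of joint bigbox_lid below 0.022 rad and distance of smallbox_lid_pad from where it was at the start of the episode below 0.015 m); the robot touches nothing.
It fails at once if the smaller box's lid is moved by more than 15 mm (distance of smallbox_lid_pad from where it was at the start of the episode above 0.015 m).
It also fails if it takes over 32 s, if anything falls off the work surface, if the arm or the gripper's body presses on something with over 40 N, if the wrist force passes 120 N, or if a joint passes its speed limit or range.

## Working session

There is one attempt and no reset: what is moved stays moved. The work goes in short steps, Python scripts to look and compute and a shell command to move; the robot and the scene stay as the last step left them, time stands still between calls to the robot, and variables do not carry over. Pictures are saved under pics/ and viewed, at most 10 in all, crops included, and the job is handed in when it is done.

```bash
mkdir -p pics
cat > h.py <<'E'
from workcell import *
import numpy as np, cv2
E
python3 - <<'E'
from h import *
s=read_state();print(s['clock'],s['eef_pos'],s['tool_rot'],s['gripper_width'],s['contact_force'])
for n in('side','top'):
    p=read_camera(n);im=p['pixels'][:,:,::-1].copy()
    print(n,p['fov_y'],p['cx'],p['cy'],p['distortion'],np.round(p['world_from_camera'],3).tolist())
    for q in('bigbox_lid','bigbox_lid_pad','bigbox_hinge','smallbox_lid_pad'):
        try:
            for r in cut_out(p,q)[:3]:
                ys,xs=np.nonzero(r['pixels']);print(q,r['p'],r['box'],xs.mean(),ys.mean())
        except Exception as e: print(q,e)
    cv2.imwrite(f'pics/{n}0.png',im)
E
```

```text
0.0 [242.51897661 602.38995007 230.36110352] [-1.70311189e-04  1.90242751e-01  9.81736606e-01 -9.49925649e-04] 0.998892025421628 [ 0.05239975 -0.1035773   0.49596924]
side 51.041016064238434 314.55222537095744 200.8007281145788 [-0.10435824  0.          0.          0.          0.        ] [[0.819, 0.267, -0.508, 73.635], [-0.574, 0.406, -0.711, -669.403], [0.016, 0.874, 0.486, 603.293], [0.0, 0.0, 0.0, 1.0]]
bigbox_lid_pad 0.56 [242.8, 141.3, 74.2, 41.2] 280.1890034364261 162.9725085910653
bigbox_lid_pad 0.53 [282.1, 218.6, 53.2, 25.2] 307.3099730458221 231.86253369272237
bigbox_hinge 0.79 [235.4, 147.9, 79.9, 80.5] 276.1415216826798 192.1423007011166
smallbox_lid_pad 0.82 [281.0, 219.1, 53.7, 23.3] 307.72182254196645 231.7673860911271
top 51.675821218624115 320.0365860093087 199.23705302559046 [-0.10340652  0.          0.          0.          0.        ] [[-0.043, 0.978, -0.206, 384.182], [-0.999, -0.04, 0.015, 16.462], [0.006, 0.207, 0.978, 1051.664], [0.0, 0.0, 0.0, 1.0]]
bigbox_lid 0.88 [181.9, 165.1, 69.4, 58.2] 216.1362388469458 193.08750857927248
bigbox_lid_pad 0.94 [181.2, 163.2, 69.7, 58.8] 216.34305799648507 193.096309314587
bigbox_hinge 0.55 [182.0, 165.3, 83.9, 81.8] 223.45567340404241 206.12187312387434
smallbox_lid_pad 0.65 [312.0, 207.6, 45.6, 42.3] 335.77015825169553 229.7309721175584
smallbox_lid_pad 0.61 [181.0, 160.8, 71.3, 62.5] 216.46802030456854 193.27580372250424
```

Run:
```python
import cv2,numpy as np
a=cv2.imread('pics/side0.png')[110:270,200:400];b=cv2.imread('pics/top0.png')[130:290,170:370]
cv2.imwrite('pics/both.png',np.hstack([cv2.resize(a,None,fx=2.0*2,fy=4,interpolation=2)[:, :],])[:600,:800])
cv2.imwrite('pics/bt.png',cv2.resize(b,None,fx=4,fy=4,interpolation=2)[:600,:800])
```

```text
(no output)
```

View pics/both.png

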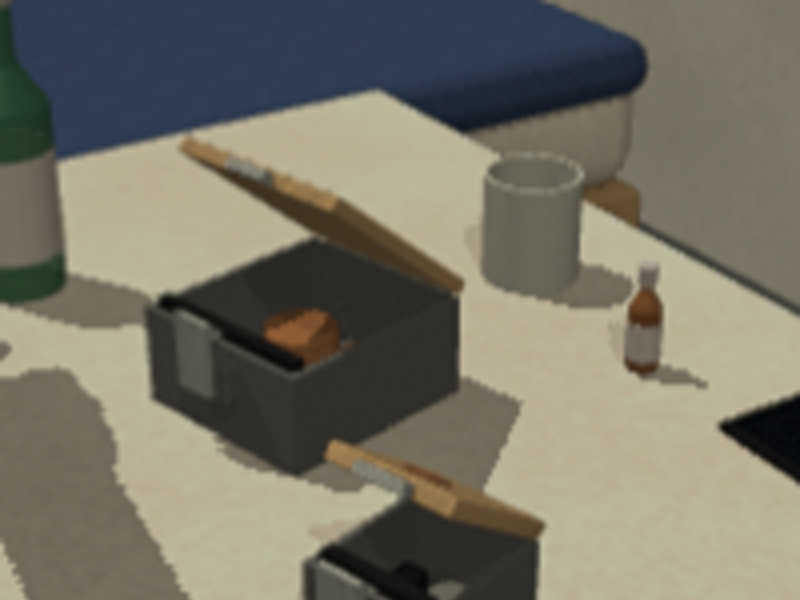

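View pics/bt.png

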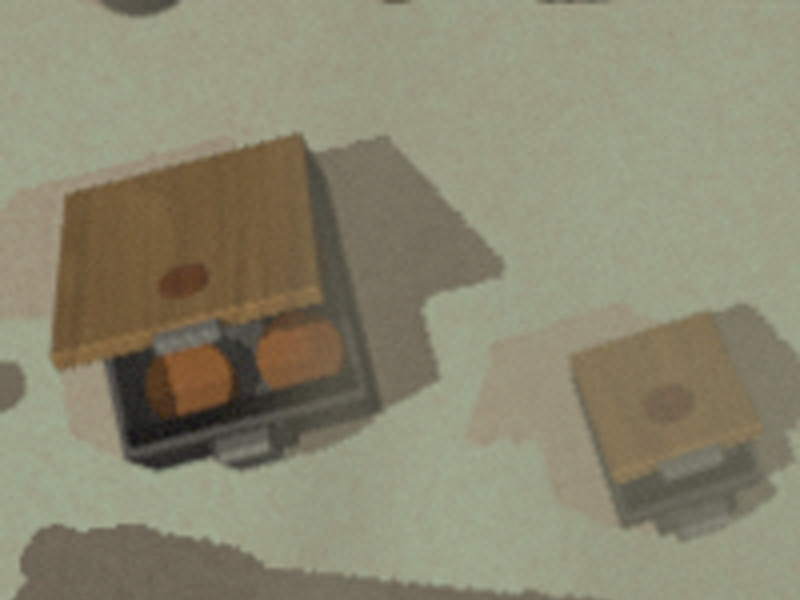

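The side view shows the big box (left, biscuits inside, lid front-left corner at about 245,145). The top view shows its pad at about (216,200) and the small box to the right, with its pad at about (337,231). Both hinges are on the side away from the robot. Next I fit the pose from these corners.

```bash
cat >> h.py <<'E'
def proj(p,P):
    M=np.linalg.inv(np.array(p['world_from_camera']));f=200/np.tan(np.radians(p['fov_y']/2))
    C=np.atleast_2d(P)@M[:3,:3].T+M[:3,3];C=C*[1,-1,-1]
    K=np.array([[f,0,p['cx']],[0,f,p['cy']],[0,0,1.]])
    return cv2.projectPoints(C.reshape(-1,1,3),np.zeros(3),np.zeros(3),K,np.array(p['distortion']))[0].reshape(-1,2)
def box(v,pts,a=None):
    # pts rows: (islid,x,y,z) relative to hinge
    x,y,yaw,al,H=v;out=[]
    for l,px,py,pz in pts:
        if l: px,pz=px*np.cos(al)+pz*np.sin(al),-px*np.sin(al)+pz*np.cos(al)
        out.append([x+px*np.cos(yaw)-py*np.sin(yaw),y+px*np.sin(yaw)+py*np.cos(yaw),H+pz])
    return np.array(out)
E
python3 - <<'E'
from h import *
from scipy.optimize import least_squares
ps,pt=read_camera('side'),read_camera('top')
def fit(L,W,H,T,S):
    def pts(d): return [k for k,_ in d],np.array([u for _,u in d])
    kt,ut=pts(T);ks,us=pts(S);ut=ut/4+[170,130];us=us/4+[200,110]
    f=lambda v:np.r_[(proj(pt,box([*v,H],kt))-ut).ravel(),(proj(ps,box([*v,H],ks))-us).ravel()]
    r=least_squares(f,[600,200,-.2,.7],loss='soft_l1');print(np.round(r.x,3),np.round(f(r.x),1).reshape(-1,2).tolist())
    v=[*r.x,H];pad=box(v,[(1,-(L-35),0,14),(1,-L,75,12)]);v0=v.copy();v0[3]=0
    print('pad',pad.round(1).tolist(),'shut pad',box(v0,[(1,-(L-35),0,14)]).round(1))
h=75
# yaw~+: left of picture = +y
fit(160,150,76,[((1,-125,0,14),(184,280)),((1,0,h,12),(66,195)),((1,0,-h,12),(300,135)),((1,-160,-h,12),(320,292)),((1,-160,h,12),(53,354)),((0,-160,h,-1),(128,452)),((0,-160,-h,-1),(375,408))],
 [((1,-160,h,12),(184,138)),((1,0,-h,12),(462,280)),((1,-160,-h,12),(342,199)),((0,-160,-h,-1),(296,373)),((0,-160,-h,-76),(298,474)),((0,-160,h,-1),(149,306)),((0,-160,h,-76),(154,398))])
h=45
fit(100,90,56,[((1,-65,0,14),(669,403)),((1,0,h,12),(570,354)),((1,0,-h,12),(714,312)),((1,-100,-h,12),(760,425)),((1,-100,h,12),(616,473))],
 [((1,-100,h,12),(330,440)),((1,0,-h,12),(544,522)),((1,-100,-h,12),(452,485))])
print(read_state()['clock'])
E
```

```text
[6.64199e+02 2.51196e+02 2.25000e-01 6.86000e-01] [[0.2, 0.1], [-0.3, -0.9], [0.6, -1.7], [0.6, -1.4], [-0.3, 1.1], [-0.6, 1.6], [-1.5, -3.6], [0.1, -0.2], [1.9, 0.4], [-0.5, -0.0], [-0.6, 1.9], [-0.1, 1.4], [-1.0, 0.0], [-0.3, 0.5]]
pad [[578.6, 231.6, 166.0], [534.2, 298.4, 186.7]] shut pad [[542.4 223.3  90. ]]
[592.169 178.166 132.97  -82.066] [[-65.4, -14.3], [-72.8, 0.4], [-89.9, -20.8], [-67.7, -28.2], [-49.6, -9.0], [-11.2, 7.0], [-30.7, -44.6], [-6.2, -4.9]]
pad [[558.1, 122.2, 44.6], [477.5, 134.2, 29.6]] shut pad [[558.3 122.7  70. ]]
0.6
```

The big box fit is good: hinge (664,251), yaw 0.225, lid at 0.69 rad, shut pad at (542,223,90). The small box fit diverged, but the top view puts its pad near y≈-45, well away. Now I check the path for obstacles.

View pics/top0.png

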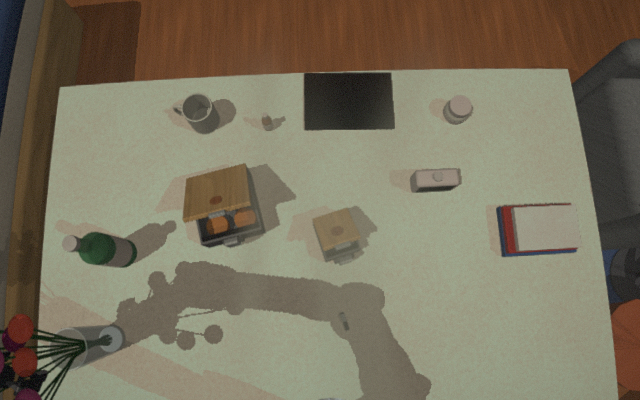

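```bash
cat >> h.py <<'E'
V=[664.2,251.2,.225,.686,76]
def go(P):
    from scipy.spatial.transform import Rotation as R
    s=read_state();w,x,y,z=s['tool_rot']
    return (R.from_quat([x,y,z,w]).inv().apply(np.array(P)-s['eef_pos'])/100).round(2)
def pad(a,up=0):
    v=V.copy();v[3]=a;return box(v,[(1,-125,0,14)])[0]+[0,0,up]
E
python3 - <<'E'
from h import *
print(go(pad(.686,50)),go(pad(.686,15)))
for a in (.686,.6,.5,.4,.3,.2,.1,0): print(a,pad(a).round(1),go(pad(a))-go(pad(.686)))
E
```

```text
[-4.5  -2.19  0.15] [-4.5  -2.19  0.5 ]
0.686 [578.6 231.6 166. ] [0. 0. 0.]
0.6 [571.3 229.9 158.1] [ 0.06 -0.04  0.08]
0.5 [563.8 228.2 148.2] [ 0.12 -0.09  0.18]
0.4 [557.3 226.7 137.6] [ 0.18 -0.13  0.29]
0.3 [551.8 225.5 126.3] [ 0.22 -0.16  0.4 ]
0.2 [547.5 224.5 114.6] [ 0.26 -0.18  0.52]
0.1 [544.3 223.8 102.4] [ 0.29 -0.2   0.64]
0 [542.4 223.3  90. ] [ 0.3  -0.21  0.76]
```

The top view shows the big box at (225,205), the small box at (338,235), the bottle at (110,248) and a vase near (100,340). I check where those last two are against the arm's path.

Run:
```python
from h import *
from scipy.optimize import fsolve
p=read_camera('top');s=read_camera('side')
cv2.imwrite('pics/side1.png',s['pixels'][:,:,::-1])
for n,q in (('tcp',[242,603,231]),('flange',[242,603,400]),('base',[0,0,0])): print(n,proj(p,q),proj(s,q))
g=lambda u,z:fsolve(lambda v:(proj(p,[v[0],v[1],z])[0]-u),[400,200])
print('bottle base',g([128,250],20),'cap',g([70,243],250),'vase',g([112,338],100),g([112,338],10),'stem',g([80,345],150))
```

```text
tcp [[ 29.42250398 364.37880443]] [[107.46981296 118.8237526 ]]
flange [[-32.55155619 378.84205612]] [[95.77180677 59.51912597]]
base [[331.02226632 446.4723138 ]] [[ 69.01392432 349.46074544]]
bottle base [490.14988735 494.5259885 ] cap [483.98883908 512.07978991] vase [281.46340264 489.74091845] [271.74917128 534.49945812] stem [271.91466136 538.77118512]
```

View pics/side1.png

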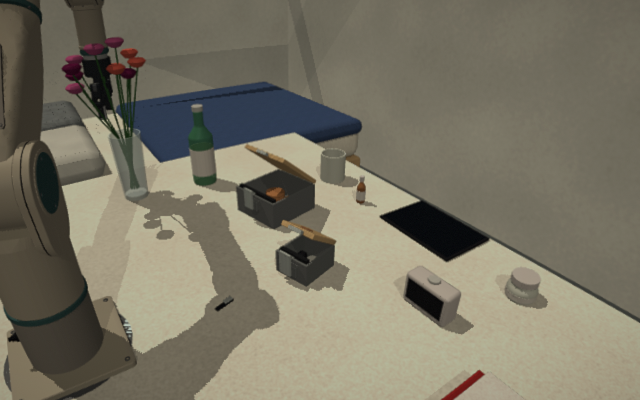

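The side view shows a vase of flowers (base about (135,193), heads around (70–145, 40–90)) standing right beside the gripper. I triangulate it before moving.

```bash
python3 - <<'E'
from h import *
p=read_camera('top');s=read_camera('side')
def ray(c,u):
    f=200/np.tan(np.radians(c['fov_y']/2));K=np.array([[f,0,c['cx']],[0,f,c['cy']],[0,0,1.]])
    a=cv2.undistortPoints(np.array([[u]],float),K,np.array(c['distortion']))[0,0]
    M=np.array(c['world_from_camera']);d=M[:3,:3]@[a[0],-a[1],-1];return M[:3,3],d/np.linalg.norm(d)
def blobs(c,roi):
    x0,y0,x1,y1=roi;im=c['pixels'][y0:y1,x0:x1];h=cv2.cvtColor(im,cv2.COLOR_RGB2HSV)
    m=(((h[...,0]<9)|(h[...,0]>145))&(h[...,1]>110)&(h[...,2]>40)).astype(np.uint8)
    n,_,st,ce=cv2.connectedComponentsWithStats(m);return [(ce[i]+[x0,y0],im[int(ce[i][1]),int(ce[i][0])],st[i,4]) for i in range(1,n) if st[i,4]>15]
S,T=blobs(s,(55,25,155,110)),blobs(p,(0,300,80,400))
for a in S:
    for b in T:
        o,d=ray(s,a[0]);q,e=ray(p,b[0]);k=np.linalg.lstsq(np.c_[d,-e],q-o,rcond=None)[0]
        A,B=o+k[0]*d,q+k[1]*e
        if np.linalg.norm(A-B)<15: print(a[0].round(),a[1],b[0].round(),b[1],((A+B)/2).round(),np.linalg.norm(A-B).round())
def tri(a,b):
    o,d=ray(s,a);q,e=ray(p,b);k=np.linalg.lstsq(np.c_[d,-e],q-o,rcond=None)[0];print((o+k[0]*d).round(),(q+k[1]*e).round())
o,d=ray(s,[135,193]);print('base',o-d*(o[2]-5)/d[2])
tri([127,132],[70,345])
E
python3 - <<'E'
import cv2
a=cv2.imread('pics/top0.png')[290:400,0:150];b=cv2.imread('pics/side1.png')[0:210,40:220]
import numpy as np
cv2.imwrite('pics/v.png',np.hstack([cv2.resize(a,(409,300)),cv2.resize(b,(360,420))[:300]]))
E
```

```text
[114.  42.] [95 40 59] [  1. 361.] [80 34 54] [280. 493. 454.] 6.0
[94. 49.] [72 29 44] [ 27. 395.] [70 24 44] [228. 454. 447.] 13.0
[133.  57.] [81 32 23] [ 20. 344.] [42  9 22] [310. 485. 416.] 13.0
base [267.70294775 548.25953868   5.        ]
[277. 530. 205.] [279. 529. 205.]
```

View pics/v.png

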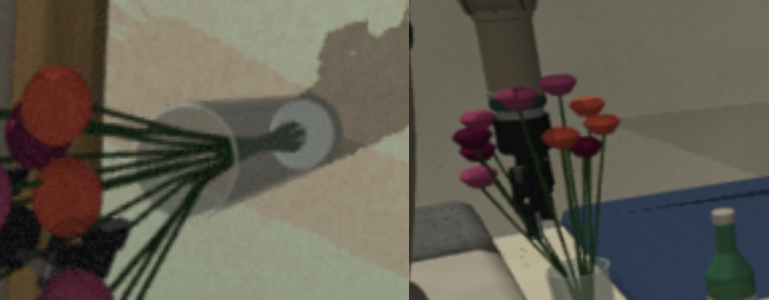

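The vase is at about (272,535), with flowers reaching z≈460 on the right of the arm. So I move left first (tool +x), then up and inward, swing over at small radius, and come down at the box.

```bash
python3 -m creep '[[0.2,0,0,0,0,0,-1],[0.4,0,0,0,0,0,-1],[0.6,0,0,0,0,0,-1],[0.8,0,0,0,0,0,-1],[1,0,0,0,0,0,-1]]'
python3 -m creep '[[0.2,0,-0.2,0,0,0,-1],[0.4,0,-0.4,0,0,0,-1],[0.5,-0.1,-0.5,0,0,0,-1],[0.6,-0.3,-0.6,0,0,0,-1],[0.6,-0.5,-0.7,0,0,0,-1]]'
```

```text
clock: 1.22
eef_pos: [149.1, 640.6, 231.4]
tool_rot: [-0.0, 0.19, 0.982, 0.0]
contact_force: [0.3, 0.2, -0.4]
gripper_width: 0.303
finger_force: 0.0
clock: 1.63
eef_pos: [72.8, 616.0, 301.3]
tool_rot: [-0.001, 0.189, 0.982, -0.0]
contact_force: [0.1, -0.4, 0.2]
gripper_width: 0.008
finger_force: 0.0
```

```bash
python3 -m creep '[[0,-0.15,-0.2,0,0,0,-1],[0,-0.3,-0.4,0,0,0,-1],[-0.05,-0.5,-0.6,0,0,0,-1],[-0.1,-0.7,-0.8,0,0,0,-1],[-0.1,-0.9,-1,0,0,0,-1]]' >/dev/null
python3 -m creep '[[0,-0.15,-0.2,0,0,0,-1],[0,-0.3,-0.4,0,0,0,-1],[-0.05,-0.5,-0.6,0,0,0,-1],[-0.1,-0.7,-0.8,0,0,0,-1],[-0.1,-0.9,-1,0,0,0,-1]]'
```

```text
clock: 2.47
eef_pos: [28.1, 439.6, 502.0]
tool_rot: [0.0, 0.191, 0.982, -0.0]
contact_force: [-0.2, 0.1, 0.6]
gripper_width: -0.007
finger_force: 0.0
```

```bash
for i in 1 2; do python3 -m creep '[[-0.2,0,0,0,0,0,-1],[-0.4,0,0,0,0,0,-1],[-0.6,0,0,0,0,0,-1],[-0.8,0,0,0,0,0,-1],[-1,0,0,0,0,0,-1]]'; done
python3 -m creep '[[-0.2,0,0,0,0,0,-1],[-0.4,0,0,0,0,0,-1],[-0.6,0,0,0,0,0,-1],[-0.8,-0.1,0,0,0,0,-1],[-1,-0.2,0,0,0,0,-1]]'
python3 -c "
from h import *
print(go(pad(.686,40)),read_state()['joint_positions'])"
```

```text
clock: 2.88
eef_pos: [120.7, 402.9, 501.1]
tool_rot: [0.0, 0.19, 0.982, -0.0]
contact_force: [-0.0, 0.3, -0.7]
gripper_width: 0.0
finger_force: 0.0
clock: 3.3
eef_pos: [213.3, 365.6, 501.1]
tool_rot: [-0.0, 0.191, 0.982, -0.0]
contact_force: [1.0, 0.3, -0.2]
gripper_width: 0.0
finger_force: 0.0
clock: 3.72
eef_pos: [298.3, 309.8, 500.7]
tool_rot: [-0.0, 0.19, 0.982, -0.0]
contact_force: [0.1, -0.0, 0.1]
gripper_width: 0.002
finger_force: 0.0
[-2.89  0.33  2.95] [-1.1646334   0.08842567  0.33219194  1.59987041 -0.02896867  1.45909446
  0.35720311]
```

```bash
for i in 1 2; do python3 -m creep '[[-0.2,0,0.15,0,0,0,-1],[-0.4,0.05,0.3,0,0,0,-1],[-0.6,0.1,0.5,0,0,0,-1],[-0.8,0.1,0.7,0,0,0,-1],[-1,0.1,0.9,0,0,0,-1]]'; done
python3 -m creep '[[-0.2,0,0.15,0,0,0,-1],[-0.4,0.05,0.3,0,0,0,-1],[-0.6,0.1,0.5,0,0,0,-1],[-0.8,0.1,0.7,0,0,0,-1],[-0.9,0.1,0.8,0,0,0,-1]]'
python3 - <<'E'
from h import *
print(go(pad(.686,0)),read_state()['joint_positions'].round(2))
a=read_camera('top');b=read_camera('side')
cv2.imwrite('pics/c1.png',np.hstack([cv2.resize(a['pixels'][130:280,150:280,::-1],None,fx=3,fy=3),cv2.resize(b['pixels'][100:250,200:330,::-1],None,fx=3,fy=3)]))
E
```

```text
clock: 4.13
eef_pos: [394.6, 282.0, 410.2]
tool_rot: [-0.0, 0.19, 0.982, 0.0]
contact_force: [0.8, 0.1, 0.5]
gripper_width: 0.002
finger_force: 0.0
clock: 4.55
eef_pos: [491.0, 254.1, 320.2]
tool_rot: [-0.0, 0.19, 0.982, -0.0]
contact_force: [-0.1, 0.9, -0.1]
gripper_width: 0.001
finger_force: 0.0
clock: 4.97
eef_pos: [578.3, 228.3, 238.7]
tool_rot: [-0.001, 0.191, 0.982, -0.001]
contact_force: [-0.9, -0.2, -0.2]
gripper_width: -0.001
finger_force: 0.0
[0.01 0.03 0.73] [-0.65  0.61  0.38  1.6  -0.25  0.99  0.99]
```

View pics/c1.png

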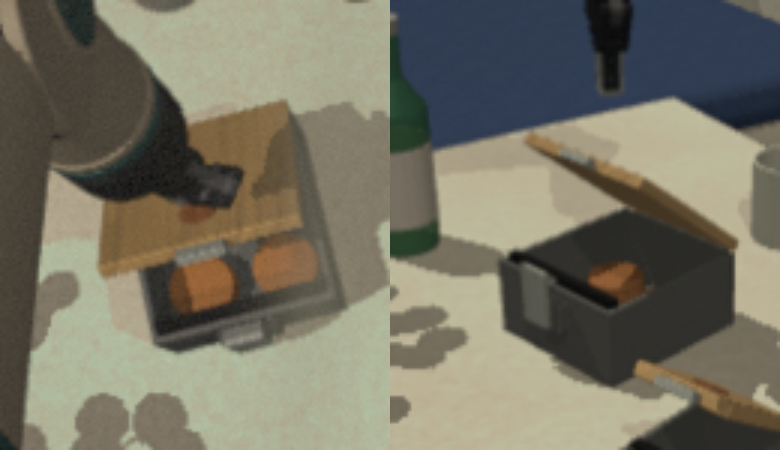

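The finger is right above the pad (top view, tip near the dark disc) and the lid is untouched. Descending, then following the pad's arc.

```bash
python3 -m creep '[[0,0,0.15,0,0,0,-1],[0,0,0.3,0,0,0,-1],[0,0.02,0.45,0,0,0,-1],[0,0.03,0.55,0,0,0,-1],[0,0.03,0.62,0,0,0,-1]]'
python3 -m creep '[[0.03,-0.02,0.12,0,0,0,-1],[0.07,-0.05,0.2,0,0,0,-1],[0.12,-0.09,0.29,0,0,0,-1],[0.15,-0.11,0.35,0,0,0,-1],[0.18,-0.13,0.4,0,0,0,-1]]'
python3 -m creep '[[0.02,-0.01,0.05,0,0,0,-1],[0.04,-0.03,0.11,0,0,0,-1],[0.06,-0.04,0.17,0,0,0,-1],[0.08,-0.05,0.23,0,0,0,-1],[0.1,-0.06,0.28,0,0,0,-1]]'
python3 - <<'E'
from h import *
print(go(pad(0)))
a=read_camera('top');b=read_camera('side')
cv2.imwrite('pics/c2.png',np.hstack([cv2.resize(a['pixels'][130:280,150:280,::-1],None,fx=3,fy=3),cv2.resize(b['pixels'][100:250,200:330,::-1],None,fx=3,fy=3)]))
E
```

```text
clock: 5.48
eef_pos: [578.1, 234.7, 179.4]
tool_rot: [-0.0, 0.19, 0.982, 0.0]
contact_force: [-0.0, 0.6, -0.3]
gripper_width: 0.003
finger_force: 0.0
clock: 5.9
eef_pos: [557.3, 228.4, 139.4]
tool_rot: [0.0, 0.19, 0.982, 0.0]
contact_force: [0.0, -0.1, 1.5]
gripper_width: -0.003
finger_force: 0.2
clock: 6.32
eef_pos: [546.0, 226.3, 110.6]
tool_rot: [0.0, 0.19, 0.982, -0.0]
contact_force: [0.6, 0.3, 0.7]
gripper_width: 0.001
finger_force: 0.2
[ 0.02 -0.04  0.21]
```

View pics/c2.png

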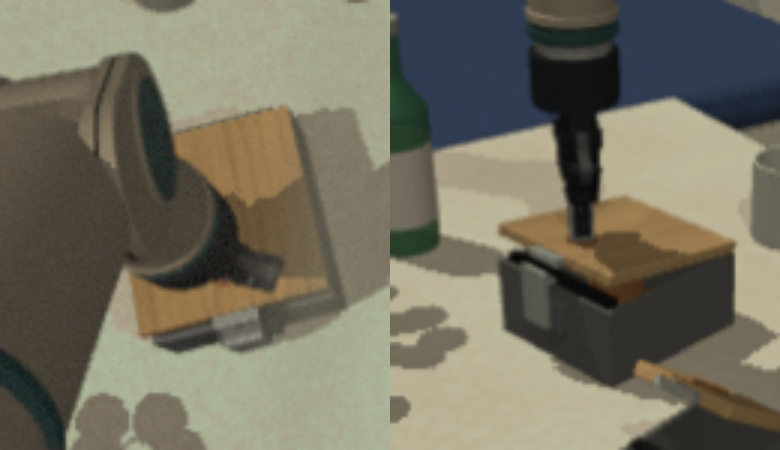

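The lid is coming down with the finger on the pad. Now pressing gently and watching the force.

```bash
python3 -m creep '[[0.01,-0.01,0.04,0,0,0,-1],[0.01,-0.02,0.08,0,0,0,-1],[0.02,-0.03,0.11,0,0,0,-1],[0.02,-0.04,0.13,0,0,0,-1],[0.02,-0.04,0.15,0,0,0,-1]]'
python3 -m creep '[[0,0,0.01,0,0,0,-1],[0,0,0.02,0,0,0,-1],[0,0,0.03,0,0,0,-1],[0,0,0.04,0,0,0,-1],[0,0,0.04,0,0,0,-1]]'
```

```text
clock: 6.83
eef_pos: [543.8, 224.7, 97.7]
tool_rot: [0.001, 0.19, 0.982, 0.001]
contact_force: [2.2, 0.3, 1.2]
gripper_width: -0.004
finger_force: 0.0
clock: 7.25
eef_pos: [542.8, 223.8, 92.9]
tool_rot: [0.0, 0.19, 0.982, 0.0]
contact_force: [-0.9, 0.8, 6.2]
gripper_width: -0.002
finger_force: 3.3
```

```bash
python3 -m creep '[[0,0,0.01,0,0,0,-1],[0,0,0.02,0,0,0,-1],[0,0,0.03,0,0,0,-1],[0,0,0.03,0,0,0,-1],[0,0,0.03,0,0,0,-1]]'
```

```text
clock: 7.67
eef_pos: [542.5, 223.7, 90.1]
tool_rot: [-0.0, 0.19, 0.982, 0.0]
contact_force: [-2.8, 1.3, 9.3]
gripper_width: 0.001
finger_force: 4.7
```

```bash
python3 -m creep '[[0,0,0.01,0,0,0,-1],[0,0,0.02,0,0,0,-1],[0,0,0.02,0,0,0,-1],[0,0,0.02,0,0,0,-1],[0,0,0.02,0,0,0,-1]]'; python3 -m creep '[[0,0,0.01,0,0,0,-1],[0,0,0.01,0,0,0,-1],[0,0,0.02,0,0,0,-1],[0,0,0.02,0,0,0,-1],[0,0,0.02,0,0,0,-1]]'
```

```text
clock: 8.08
eef_pos: [542.5, 223.7, 89.9]
tool_rot: [-0.0, 0.19, 0.982, 0.001]
contact_force: [-5.9, -0.5, 23.2]
gripper_width: -0.002
finger_force: 11.7
clock: 8.5
eef_pos: [542.5, 223.7, 89.7]
tool_rot: [-0.0, 0.19, 0.982, 0.001]
contact_force: [-9.9, -1.1, 38.8]
gripper_width: 0.002
finger_force: 18.9
```

It hit the hard stop at z≈90 (force climbing with no travel), so the lid is fully down. Lifting off, then probing lightly to see whether it held.

```bash
python3 -m creep '[[0,0,-0.05,0,0,0,-1],[0,0,-0.1,0,0,0,-1],[0,0,-0.15,0,0,0,-1],[0,0,-0.15,0,0,0,-1],[0,0,-0.15,0,0,0,-1]]'
python3 -m creep '[[0,0,0.03,0,0,0,-1],[0,0,0.05,0,0,0,-1],[0,0,0.07,0,0,0,-1],[0,0,0.07,0,0,0,-1],[0,0,0.07,0,0,0,-1]]'
python3 -m creep '[[0,0,0.01,0,0,0,-1],[0,0,0.02,0,0,0,-1],[0,0,0.02,0,0,0,-1],[0,0,0.02,0,0,0,-1],[0,0,0.02,0,0,0,-1]]'
```

```text
clock: 8.92
eef_pos: [542.6, 223.3, 100.0]
tool_rot: [-0.0, 0.19, 0.982, -0.0]
contact_force: [-0.1, 0.6, -0.9]
gripper_width: 0.002
finger_force: 0.0
clock: 9.33
eef_pos: [542.5, 223.3, 92.8]
tool_rot: [-0.0, 0.19, 0.982, -0.0]
contact_force: [0.0, 0.8, 0.2]
gripper_width: -0.005
finger_force: 0.0
clock: 9.75
eef_pos: [542.8, 223.5, 91.4]
tool_rot: [0.0, 0.19, 0.982, 0.0]
contact_force: [-0.2, 0.2, 1.9]
gripper_width: -0.003
finger_force: 0.6
```

There is no contact at 92.8, where the unlatched seal gave 6 N before, and contact begins only at about 91.4. That means it is latched. Retreating upward.

```bash
python3 -m creep '[[0,0,-0.2,0,0,0,-1],[0,0,-0.4,0,0,0,-1],[0,0,-0.6,0,0,0,-1],[0,0,-0.8,0,0,0,-1],[0,0,-1,0,0,0,-1]]'
python3 -m creep '[[0,0,-0.1,0,0,0,-1],[0,0,-0.2,0,0,0,-1],[0,0,-0.2,0,0,0,-1],[0,0,-0.2,0,0,0,-1],[0,0,-0.2,0,0,0,-1]]'
python3 - <<'E'
from h import *
a=read_camera('top');b=read_camera('side')
cv2.imwrite('pics/c3.png',np.hstack([cv2.resize(a['pixels'][130:280,150:280,::-1],None,fx=3,fy=3),cv2.resize(b['pixels'][130:280,210:340,::-1],None,fx=3,fy=3)]))
E
```

```text
clock: 10.17
eef_pos: [542.5, 223.4, 192.1]
tool_rot: [-0.0, 0.19, 0.982, -0.0]
contact_force: [-0.9, 0.4, -0.3]
gripper_width: -0.0
finger_force: 0.0
clock: 10.58
eef_pos: [542.0, 223.3, 210.2]
tool_rot: [-0.001, 0.19, 0.982, -0.001]
contact_force: [-0.8, -0.0, -0.8]
gripper_width: -0.001
finger_force: 0.0
```

View pics/c3.png

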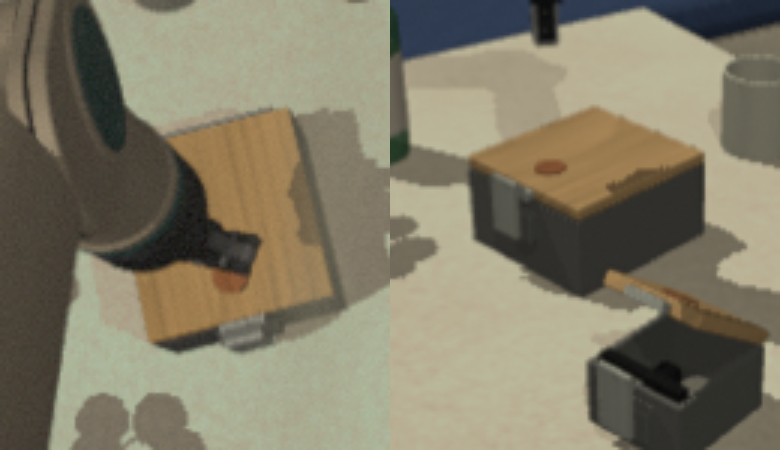

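The picture shows the big lid flat and shut with the catch over its front edge, the small box still open, and the gripper clear of both.

```bash
python3 -c "
from workcell import *
print(hand_in())"
```

```text
the job is handed in; nothing more can be done
None
```

The larger box is shut and held by its catch, the smaller box is still open as it was, and the job was handed in with the gripper clear; `hand_in()` returned no verdict.

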